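Clamp the rail and work the locating block out of the dowelling jig

ROBOT

A 7-joint arm with a two-finger parallel gripper is mounted at the origin on the work surface. World frame = base frame: x ahead of the robot, y to its left, z up, the work surface at z = 0. Lengths are in m, angles in rad, forces in N, time in s.
With the tool pointing down it reaches from about 0.425 to 0.825 m from the base axis. Payload 3.6 kg.
Tool frame: the origin (TCP) lies on the centre line of the jaws, within the pads' length; the fingertips stand 19 mm ahead of it and the grasp point (between the pads) is the TCP; z points along the fingers, y is the line along which they close (so a half turn about z gives the same grasp; the last joint's range is limited). The gripper opens to 93 mm and grips with 3 to 60 N. Pads are 15 mm wide; open, the fingers measure 128 mm over their backs; the gripper's body (75 mm by 188 mm) begins 65 mm behind the grasp point.
Start: joints at [-1.2, 0.615, -0.013, 1.423, 0.008, 1.103, -0.04], TCP at [0.251, 0.599, 0.238] pointing down, gripper open.
Joint ranges: [-3.12, 3.12], [-0.3, 2.06], [-1.34, 1.32], [0.26, 2.42], [-1.36, 4.5], [0.01, 1.98], [-2.84, 2.84]. Speed limits (rad/s): [2.79, 2.79, 3.14, 3.14, 3.14, 3.14, 3.14].

INTERFACE

Orientations are given as a unit quaternion [w, x, y, z].
In Python, from rig import manip gives the robot as it stands. The module is installed in compiled form; this text tells all that it offers.
- The arm moves only by the shell command python3 -m crank 'ROWS' [FORCE]. ROWS is JSON, a list of rows, each a list of 7 numbers: the shift along the tool's x, y, z in units of 30 mm (1.0 is 30 mm), then the turn, a rotation vector about the tool's x, y, z in units of 5 degrees (1.0 is 5 degrees), then the finger opening in mm, from 0 to 93. In form: [[dx, dy, dz, rx, ry, rz, jaw], ...]. A call has 1 to 10 rows; each row is the pose to reach, as a shift and turn from the pose commanded when the call began, along the tool's axes at that moment; what a row does not reach only later rows make up. A row lasts 1/8 s, in which the tool goes at most 62.5 mm and 10.7 degrees, less where a joint would pass 70% of its speed; a pose out of reach is approached as far as the arm can. A call with a gripper value outside its range is refused whole. The fingers move at their own pace and stop on an object; FORCE is the grip in N (left out, the last holds). Time passes only in rows, so rows that repeat a pose let the fingers close. It gives the time, the measured TCP pose, the force, the opening and the grip force at its end, in the units of the state.
- manip.read_state(): the state, without advancing time (a new reading comes with each control period).
- manip.camera(name): name is "scene" or "top" or "wrist"; returns the picture (420x560x3 uint8, red, green, blue); there is no depth.
- manip.camera_model(name): a dict with "fx", "fy", "cx", "cy" (pixels), "k1" (the pictures are not rectified: a ray, as slopes to the right and down, at radius r is drawn at 1 + k1 r^2 times it, then the intrinsics apply), "extrinsics" (4x4, takes a point from world to camera coordinates); the wrist camera has in their place "tool_from_camera" (4x4, takes a point from camera to tool coordinates, whose origin is the TCP and whose axes are the flange's). Camera axes: x right, y up, looking along -z (the intrinsics and any distortion apply to the point x, -y, -z); pixel columns grow to the right and rows downward; lengths in m; the calibration is good to about 2 mm. A picture is of the moment at which its call begins: read the wrist's pose just before it. camera_model takes no time and is no camera call.
- manip.close_job(): hands the job in; it is judged then, once.
The state is a dict: "clock": time; "joints": joint angles; "joint_velocities": joint speeds; "joint_torque": joint torques, N m; "tcp_pos": TCP position; "ee_rot": TCP orientation; "contact_force": force on the tool from outside, world axes, zero at the start; "ft_torque": the same for the moment, N m; "finger_gap": finger opening in m; "grasp_force": force on a finger pad.
Only numpy, scipy, OpenCV 4.12 (cv2) and the standard library are available. Lean on these libraries where they do the work, as an engineer would, in place of code of your own. Each camera call takes 0.05 s, during which the arm holds its last target. There are 200 camera calls.

TASK

Swing the red hold-down bar of the dowelling jig down over the drilled rail until it rests in its steel catch. Then take the green-topped locating block, which is stuck in its pocket under the two brass cheeks: rock it side to side, towards one cheek and then the other, until both cheeks have been pushed back and it comes free. Lift it out and finish still holding it upright and motionless in the gripper, just clear above its pocket (about 2 to 3 cm), with the bar left closed and the rail, hammer, pot and drilled offcut not disturbed.

Things in the scene. Friction and masses are not known exactly. Their poses are not given: they have to be found in the camera images.
- jig: Dowelling jig fixed to the bench: plywood base 200 x 330 x 8 mm. Origin on the bench (z = 0) under the base; jig x points away from the robot, y left, z up; place and yaw vary. Block pocket at y = -75 mm, hold-down bar at y = +75 mm; the rail lies along y in a channel behind the pocket (x 37 to 72 mm, top 50 mm above the bench).
- pocket_floor (a point): Centre of the pocket's floor: jig x 0, y -75, z 8 mm. Pocket: dark steel housing 56 (x) x 98 (y) mm, its top 53 mm above the bench. The brass cheeks overhang the block's foot by 4 mm at each side, so a straight pull lifts it 5 mm and stops dead; once both cheeks are pushed back 5 mm or more it lifts out freely.
- pocket_mouth (a point): Point above pocket_floor at the level of the pocket's top, jig x 0, y -75, z 53 mm.
- block: Beech block, steel foot, painted green on top, 150 g. Origin: centre of its underside (on pocket_floor at the start); z up, axes as the jig's. 36 mm in x (faces to grip), 20 mm in y, foot 30 mm in y and 10 high; 95 tall, top 50 mm above the pocket. Tipped 0.16 to 0.19 rad about its foot (about 13 mm at the grip, 6 to 10 N) to +y it pushes the left cheek back, to -y the right.
- cheek_left (a joint): Brass cheek on the block's +y side of the jig: metres pushed back (away from the block), 0 at the start, stop at 0.007. It overhangs the block's foot fully at 0 and clears it at about 0.0045; it slides stiffly (12 N) and does not return. Its inner face is 1 mm from the block's body at 0, from 23 to 53 mm above the bench.
- cheek_right (a joint): The same on the block's -y side.
- hold_down (a joint): Angle of the red hold-down bar: 0 = closed, level across the rail in its catch; grows as its tip is raised (starts half raised, 0.6 to 1.15 rad). Stiff hinge: it stays where it is left; about 3 N at mid length moves it.
- bar_hinge (a point): Hinge axis of the bar, at the middle of its section, jig x -10, y +75, z 58 mm; the axis runs along jig y. From there the bar reaches 122 mm, along jig +x when closed; it is 16 mm wide and 10 mm thick, its upper face 63 mm above the bench when closed. The catch is a steel fork 106 mm from the hinge, its prongs 3 mm higher than the closed bar.
- bar_tip (a point): Free end of the bar, middle of its section, 122 mm from bar_hinge.
- rail: Drilled beech rail 34 x 290 x 42 mm lying loose in the jig's channel along jig y; origin at the centre of its underside. Leave it where it is.
- hammer: Hammer lying on the bench beside the jig, left of the bar; origin at the underside. Leave it alone.
- pot: Small open aluminium pot with two side handles, 100 mm across without them, 85 mm high, on the bench right of the pocket; origin at the centre of its underside. Leave it alone.
- offcut: Beech offcut 90 x 60 x 30 mm with two holes, on the bench right of the pocket; origin at the centre of its underside. Leave it alone.
Not all that is in view belongs to the job. Leave any purple or turquoise look-alike of the block alone.

How it is judged:
By the outcome, as a careful person would: the job done as asked, in the order asked, and still so for the second after the job is handed in, while the arm keeps its last pose, push and grip.
It also fails if it takes over 58 s, if anything falls off the work surface, if the arm or the gripper's body presses on something with over 40 N, if the wrist force passes 120 N, or if a joint passes its speed limit or range.

## Working session

There is one attempt and no reset: what is moved stays moved. The work goes in short steps, Python scripts to look and compute and a shell command to move; the robot and the scene stay as the last step left them, time stands still between calls to the robot, and variables do not carry over. Pictures are saved under pics/ and viewed, at most 10 in all, crops included, and the job is handed in when it is done.

```bash
mkdir -p pics
cat > h.py <<'E'
import numpy as np, cv2
from rig import manip
from scipy.spatial.transform import Rotation as R
def ray(m,u,v,T=None):
    x=(u-m["cx"])/m["fx"]; y=(v-m["cy"])/m["fy"]; rd=np.hypot(x,y); r=rd
    for _ in range(30): r=rd/(1+m["k1"]*r*r)
    s=r/rd if rd>0 else 1
    d=np.array([x*s,-y*s,-1]); E=np.linalg.inv(np.array(m["extrinsics"])) if T is None else T
    return E[:3,3],E[:3,:3]@d
def atz(name,u,v,z,T=None):
    o,d=ray(manip.camera_model(name),u,v,T); return o+d*(z-o[2])/d[2]
def proj(name,p):
    m=manip.camera_model(name); c=np.array(m["extrinsics"])@np.append(p,1)
    a=np.array([c[0],-c[1]])/-c[2]; a*=1+m["k1"]*(a@a); return a*[m["fx"],m["fy"]]+[m["cx"],m["cy"]]
def tri(a,b):
    (o1,d1),(o2,d2)=[ray(manip.camera_model(n),u,v) for n,u,v in (a,b)]
    s=np.linalg.lstsq(np.c_[d1,-d2],o2-o1,rcond=None)[0]; p,q=o1+d1*s[0],o2+d2*s[1]
    return (p+q)/2,np.linalg.norm(p-q)
def T_tool():
    s=manip.read_state(); T=np.eye(4); T[:3,:3]=R.from_quat(s["ee_rot"],scalar_first=True).as_matrix(); T[:3,3]=s["tcp_pos"]; return T
def snap(name,f): 
    im=manip.camera(name); cv2.imwrite("pics/"+f,im[...,::-1]); return im
E
python3 - <<'E'
from h import *
print(T_tool().round(3)); snap("scene","s1.png"); snap("top","t1.png")
print({n:np.linalg.inv(manip.camera_model(n)["extrinsics"])[:3,3].round(2) for n in("scene","top")})
E
```

```text
[[-0.922  0.386 -0.001  0.251]
 [ 0.386  0.922 -0.002  0.599]
 [-0.    -0.003 -1.     0.237]
 [ 0.     0.     0.     1.   ]]
{'scene': array([ 1.12, -0.36,  0.91]), 'top': array([0.33, 0.  , 1.07])}
```

View pics/s1.png

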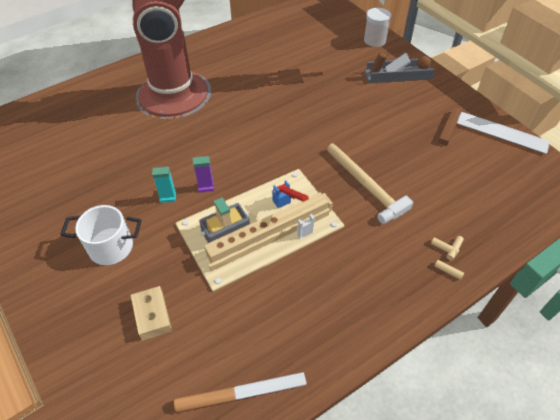

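View pics/t1.png

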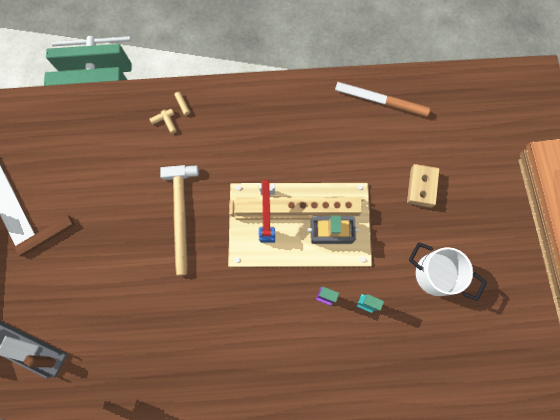

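Candidates for the block are the green top in the jig pocket (top 336,225 / scene 222,207), the purple one (top 328,296 / scene 203,174) and the turquoise one (top 370,303 / scene 164,184). Only the first is in the pocket and has a wooden body, so it is the one meant. I'll confirm that in an enlarged crop.

Run:
```python
import cv2,numpy as np
t=cv2.imread("pics/t1.png")[172:277,222:382]; s=cv2.imread("pics/s1.png")[165:290,170:350]
f=lambda i,k:cv2.resize(i,None,fx=k,fy=k,interpolation=cv2.INTER_CUBIC)
a=f(t,4)[:, :640];b=f(s,4)[:, :720]
cv2.imwrite("pics/c1.png",a); cv2.imwrite("pics/c2.png",b)
```

```text
(no output)
```

View pics/c1.png

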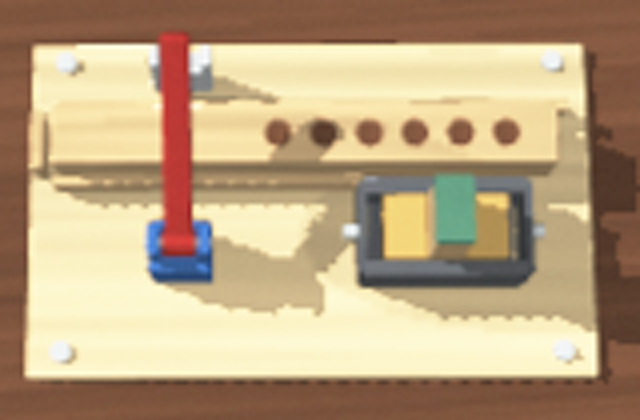

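View pics/c2.png

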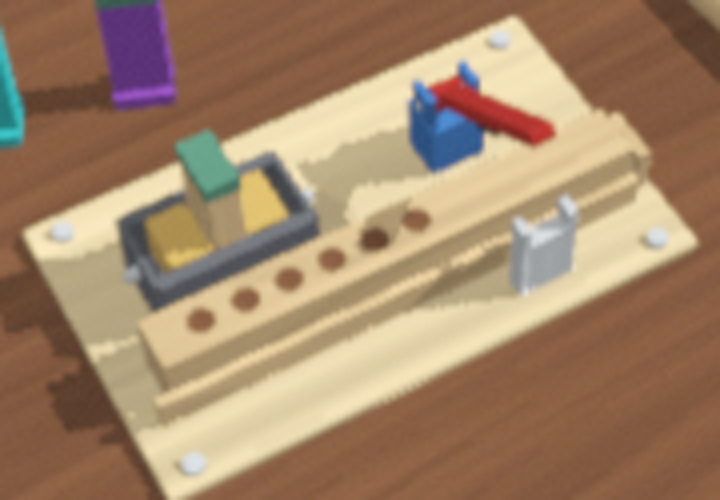

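The crops confirm it: a green top on a beech body sits between the brass cheeks in the dark housing. Next I'll fit the jig pose and the bar angle.

```bash
cat > fit.py <<'E'
from h import *
from scipy.optimize import least_squares
t=lambda U,V:((U+.5)/4-.5+222,(V+.5)/4-.5+172)
s=lambda U,V:((U+.5)/4-.5+170,(V+.5)/4-.5+165)
C=[(.1,.165,.008),(.1,-.165,.008),(-.1,-.165,.008),(-.1,.165,.008)]
obs=[("top",t(*p),c) for p,c in zip([(32,45),(583,43),(598,378),(25,378)],C)]+\
 [("scene",s(*p),c) for p,c in zip([(697,243),(168,500),(25,235),(518,15)],C)]+\
 [("top",t(455,208),(0,-.075,.103)),("scene",s(209,164),(0,-.075,.103))]
def W(p,c): a=np.cos(p[2]),np.sin(p[2]); return np.array([p[0]+a[0]*c[0]-a[1]*c[1],p[1]+a[1]*c[0]+a[0]*c[1],c[2]])
def f(p): return np.concatenate([proj(n,W(p,c))-u for n,u,c in obs])
r=least_squares(f,[.55,0,0]); print(r.x.round(4)); print(r.fun.reshape(-1,2).round(1).tolist())
for k in(0,1):
    q=least_squares(lambda p:np.concatenate([proj(n,W(p,c))-u for n,u,c in obs if n==("top","scene")[k]]),[.55,0,0]); print(q.x.round(4))
p,g=tri(("top",*t(174,37)),("scene",*s(543,132))); print("tip",p,g)
b=lambda h:np.concatenate([proj(n,W(r.x,(-.01+.122*np.cos(h[0]),.075,.058+.122*np.sin(h[0]))))-u for n,u in(("top",t(174,37)),("scene",s(543,132)))])
q=least_squares(b,[.8]); print("bar",q.x,q.fun)
print("block",tri(("top",*t(455,208)),("scene",*s(209,164))),W(r.x,(0,-.075,.103)), "mid",W(r.x,(.05,.075,.063)))
E
python3 fit.py
```

```text
[ 0.5348 -0.0408 -0.0705]
[[0.3, 0.3], [0.2, 1.5], [-0.4, 1.5], [-0.9, 0.7], [-1.0, -1.4], [-1.6, -1.9], [-1.9, -3.3], [-1.2, -1.2], [-0.4, -7.6], [2.3, 3.9]]
[ 0.5328 -0.0412 -0.0711]
[ 0.5373 -0.0406 -0.0702]
tip [0.61154207 0.03018136 0.1262919 ] 0.0029673141468818665
bar [0.76873297] [-0.39164427 -5.33389691  0.64471228 -2.72588038]
block (array([ 0.51431299, -0.11438203,  0.09884943]), np.float64(0.002508147207371189)) [ 0.52951109 -0.1155691   0.103     ] mid [0.58995125 0.03053698 0.063     ]
```

```bash
cat >> fit.py <<'E'
print("--- base offset free")
H=[(.028,-.026,.053),(.028,-.124,.053),(-.028,-.124,.053),(-.028,-.026,.053)]
obs+=[("top",t(*p),c) for p,c in zip([(358,177),(536,176),(533,264),(359,265)],H)]
obs+=[("scene",s(*p),c) for p,c in zip([(317,208),(152,284),(120,222),(272,155)],H)]
def f(p): return np.concatenate([proj(n,W(p,(c[0]+p[3]*(c[2]<.01),c[1],c[2])))-u for n,u,c in obs])
r=least_squares(f,[.55,0,0,0],loss="soft_l1"); P=r.x; print(P.round(4)); print(f(P).reshape(-1,2).round(1).tolist())
q=least_squares(b,[.8]); print("bar",q.x,q.fun)
print("block",W(P,(0,-.075,.103)),"hinge",W(P,(-.01,.075,.058)),"mid",W(P,(.06,.075,.063)),"tip",W(P,(-.01+.122*np.cos(q.x[0]),.075,.058+.122*np.sin(q.x[0]))))
E
python3 fit.py|sed -n '/---/,$p'
```

```text
--- base offset free
[ 0.52   -0.0401 -0.0635  0.0187]
[[0.1, -0.8], [-0.1, -0.6], [-0.1, -0.7], [-0.4, -0.5], [-0.1, -0.6], [-0.3, -0.1], [-1.5, -1.6], [-1.0, -0.3], [-0.1, -1.0], [-0.8, -0.7], [-0.2, -1.0], [-1.3, -0.9], [0.3, 1.7], [-0.1, 1.5], [0.4, 2.4], [0.6, 2.0], [-2.1, -1.0], [0.1, -1.9]]
bar [0.63180821] [-0.27463391 -1.50021025 -0.63154135 -0.32268625]
block [ 0.51525754 -0.1149255   0.103     ] hinge [0.51479653 0.03540676 0.058     ] mid [0.58465544 0.03096463 0.063     ] tip [0.61304733 0.02915928 0.13005379]
```

```bash
cat >> h.py <<'E'
P=(.520,-.0401,-.0635)
a=P[2]; Jx=np.array([np.cos(a),np.sin(a),0]); Jy=np.array([-np.sin(a),np.cos(a),0])
def J(x,y,z): return np.array([P[0],P[1],0])+Jx*x+Jy*y+np.array([0,0,z])
def Rt(tilt=0): # tool y along jig x, z down; tilt>0 leans the block's top to +y
    B=np.c_[np.cross(Jx,[0,0,-1.]),Jx,[0,0,-1.]]; return R.from_rotvec(-tilt*Jx).as_matrix()@B
def go(pos,tilt=0):
    T=T_tool(); d=T[:3,:3].T@(pos-T[:3,3])/.03; w=R.from_matrix(T[:3,:3].T@Rt(tilt)).as_rotvec(degrees=True)/5
    print("row",d.round(2).tolist(),w.round(2).tolist())
def st():
    s=manip.read_state(); T=T_tool(); d=T[:3,3]-J(0,0,0)
    print(round(s["clock"],2),"jig",(d@Jx).round(4),(d@Jy).round(4),d[2].round(4),"F",np.round(s["contact_force"],1),"gap",round(s["finger_gap"],4),"grip",np.round(s["grasp_force"],1))
E
python3 -c "
from h import *
print(Rt().round(2)); go(J(.06,.075,.20))"
```

```text
[[ 0.06  1.    0.  ]
 [ 1.   -0.06  0.  ]
 [ 0.    0.   -1.  ]]
row [-17.57, -13.16, 1.25] [-0.02, 0.02, 14.18]
```

```bash
python3 -m crank '[[-17.57,-13.16,1.25,0,0,14.18,0],[-17.57,-13.16,1.25,0,0,14.18,0],[-17.57,-13.16,1.25,0,0,14.18,0],[-17.57,-13.16,1.25,0,0,14.18,0],[-17.57,-13.16,1.25,0,0,14.18,0],[-17.57,-13.16,1.25,0,0,14.18,0],[-17.57,-13.16,1.25,0,0,14.18,0],[-17.57,-13.16,1.25,0,0,14.18,0],[-17.57,-13.16,1.25,0,0,14.18,0],[-17.57,-13.16,1.25,0,0,14.18,0]]' 20; python3 -c "
from h import *
st(); go(J(.06,.075,.20))"
```

```text
clock: 1.35
tcp_pos: [0.5678, 0.06, 0.2017]
ee_rot: [-0.0, 0.729, 0.685, -0.0]
contact_force: [0.9, 0.3, 0.4]
finger_gap: 0.001
grasp_force: 0.0
1.35 jig 0.0414 0.1029 0.2017 F [0.9 0.3 0.4] gap 0.001 grip 0.0
row [-0.93, 0.62, 0.06] [-0.01, -0.0, 0.01]
```

```bash
python3 -m crank '[[-0.93,0.62,0.06,0,0,0,0],[-0.93,0.62,0.06,0,0,0,0],[-0.93,0.62,0.06,0,0,0,0]]'
python3 - <<'E'
from h import *
st(); go(J(.06,.075,.155)); im=snap("scene","s2.png"); cv2.imwrite("pics/c3.png",cv2.resize(im[100:300,150:390,::-1],None,fx=3,fy=3))
E
```

```text
clock: 1.72
tcp_pos: [0.5834, 0.0338, 0.1998]
ee_rot: [-0.001, 0.729, 0.685, -0.0]
contact_force: [-0.8, 0.7, -0.9]
finger_gap: 0.0002
grasp_force: 0.0
1.73 jig 0.0586 0.0778 0.1998 F [-0.8  0.7 -0.9] gap 0.0002 grip 0.0
row [-0.09, 0.05, 1.49] [-0.02, -0.01, 0.02]
```

View pics/c3.png

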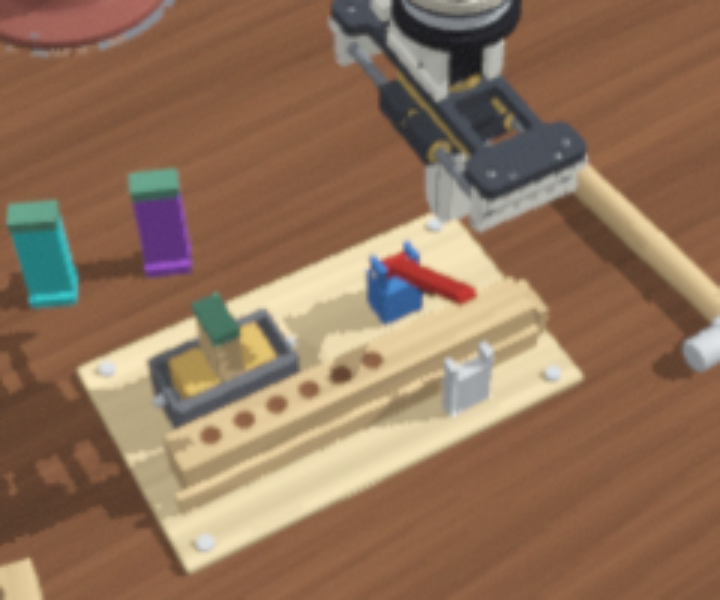

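The gripper is above and behind the bar, and the block and bar haven't moved (bar tip at crop 472,295). I'll check where the fingertips should project.

```bash
python3 -c "
from h import *
T=T_tool()
for q in [(0,0,.019),(0,0,-.065),(0,.094,-.065),(0,-.094,-.065)]: print(q,(proj('scene',T[:3,:3]@np.array(q)+T[:3,3])-[150,100])*3)
"
```

```text
(0, 0, 0.019) [447.62351974 211.49886065]
(0, 0, -0.065) [450.935983   121.06917775]
(0, 0.094, -0.065) [534.32421187 218.73213838]
(0, -0.094, -0.065) [376.29575257  33.94515441]
```

```bash
python3 -m crank '[[-0.09,0.05,0.75,0,0,0,0],[-0.09,0.05,1.5,0,0,0,0],[-0.09,0.05,1.8,0,0,0,0],[-0.09,0.05,2.1,0,0,0,0],[-0.09,0.05,2.4,0,0,0,0],[-0.09,0.05,2.4,0,0,0,0]]'; python3 -c "
from h import *
st()"
```

```text
clock: 2.52
tcp_pos: [0.5851, 0.0298, 0.128]
ee_rot: [-0.0, 0.729, 0.684, -0.0]
contact_force: [0.9, -0.3, 0.4]
finger_gap: 0.0002
grasp_force: 0.0
2.52 jig 0.0606 0.0739 0.128 F [ 0.9 -0.3  0.4] gap 0.0002 grip 0.0
```

```bash
python3 -m crank '[[0,0,0.25,0,0,0,0],[0,0,0.5,0,0,0,0],[0,0,0.75,0,0,0,0],[0,0,0.95,0,0,0,0],[0,0,1.15,0,0,0,0],[0,0,1.3,0,0,0,0]]'; python3 -c "
from h import *
st()
im=snap('scene','s3.png'); cv2.imwrite('pics/c4.png',cv2.resize(im[150:280,210:370,::-1],None,fx=4,fy=4,interpolation=2))"
```

```text
clock: 3.28
tcp_pos: [0.5855, 0.0296, 0.0889]
ee_rot: [0.0, 0.729, 0.684, -0.0]
contact_force: [0.5, -0.8, 2.4]
finger_gap: 0.0004
grasp_force: 0.7
3.27 jig 0.0609 0.0737 0.0889 F [ 0.5 -0.8  2.4] gap 0.0004 grip 0.7
```

View pics/c4.png

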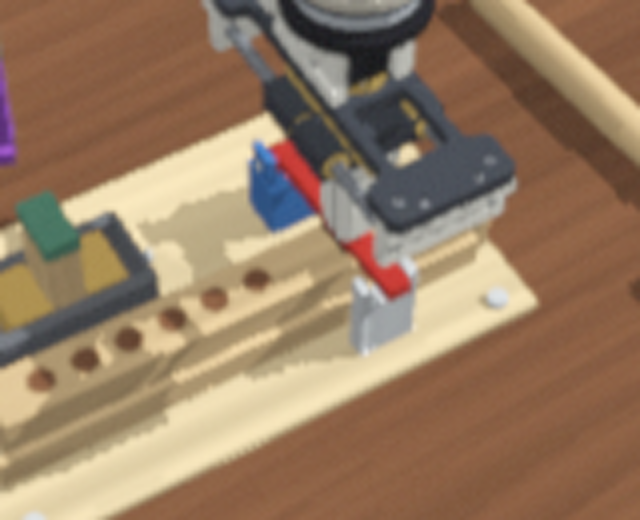

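The bar (tip at crop 395,283) is being pushed down and is almost between the catch prongs. I'll continue the last ~7 mm gently until the force rises.

```bash
python3 -m crank '[[0,0,0.08,0,0,0,0],[0,0,0.16,0,0,0,0],[0,0,0.24,0,0,0,0],[0,0,0.24,0,0,0,0]]'; python3 -c "
from h import *
st()"
```

```text
clock: 3.82
tcp_pos: [0.5856, 0.0296, 0.0824]
ee_rot: [0.0, 0.729, 0.684, 0.0]
contact_force: [0.2, 0.8, 3.0]
finger_gap: 0.0003
grasp_force: 1.4
3.83 jig 0.061 0.0737 0.0824 F [0.2 0.8 3. ] gap 0.0003 grip 1.4
```

```bash
python3 -m crank '[[0,0,0.05,0,0,0,0],[0,0,0.1,0,0,0,0],[0,0,0.1,0,0,0,0]]'; python3 -m crank '[[0,0,0.05,0,0,0,0],[0,0,0.08,0,0,0,0],[0,0,0.08,0,0,0,0]]'
```

```text
clock: 4.2
tcp_pos: [0.5856, 0.0296, 0.0821]
ee_rot: [-0.0, 0.729, 0.684, 0.001]
contact_force: [-4.1, 0.6, 19.1]
finger_gap: 0.0006
grasp_force: 9.2
clock: 4.58
tcp_pos: [0.5857, 0.0296, 0.0819]
ee_rot: [-0.0, 0.729, 0.684, 0.001]
contact_force: [-8.2, 1.0, 30.1]
finger_gap: 0.0007
grasp_force: 15.4
```

The bar is seated: it stopped dead with the TCP at 0.082, as expected, and the force rose to 30 N. Next I'll lift and go above the block.

```bash
python3 -m crank '[[0,0,-1,0,0,0,0],[0,0,-2,0,0,0,0],[0,0,-2.9,0,0,0,60],[0,0,-2.9,0,0,0,60]]'; python3 -c "
from h import *
st(); go(J(0,-.075,.16))"
```

```text
clock: 5.08
tcp_pos: [0.5861, 0.0297, 0.1652]
ee_rot: [0.001, 0.729, 0.684, 0.001]
contact_force: [0.3, 0.1, -0.5]
finger_gap: 0.0159
grasp_force: 0.0
5.08 jig 0.0615 0.0739 0.1652 F [ 0.3  0.1 -0.5] gap 0.0159 grip 0.0
row [-4.96, -2.05, 0.16] [0.03, -0.01, 0.0]
```

```bash
python3 -m crank '[[-4.96,-2.05,0.16,0.03,0,0,60],[-4.96,-2.05,0.16,0.03,0,0,60],[-4.96,-2.05,0.16,0.03,0,0,60],[-4.96,-2.05,0.16,0.03,0,0,60],[-4.96,-2.05,0.16,0.03,0,0,60]]'
python3 - <<'E'
from h import *
st(); go(J(0,-.075,.084)); T=T_tool(); im=snap("wrist","w1.png"); snap("scene","s4.png"); snap("top","t4.png"); print(manip.camera_model("wrist"))
E
```

```text
clock: 5.7
tcp_pos: [0.5144, -0.1135, 0.1579]
ee_rot: [-0.002, 0.729, 0.685, -0.001]
contact_force: [0.6, -0.3, 0.3]
finger_gap: 0.0597
grasp_force: 0.0
5.7 jig -0.0009 -0.0736 0.1579 F [ 0.6 -0.3  0.3] gap 0.0597 grip 0.0
row [-0.05, 0.04, 2.46] [-0.05, -0.02, 0.02]
{'fx': 299.16642223063116, 'fy': 299.16642223063116, 'cx': 280.86484898177946, 'cy': 210.85590446231237, 'k1': 0.008666161689076766, 'tool_from_camera': array([[-3.97083362e-04,  9.68981501e-01,  2.47132946e-01,
         6.78359433e-02],
       [ 9.99999919e-01,  3.70021308e-04,  1.55946537e-04,
        -1.20761350e-03],
       [ 5.96648540e-05,  2.47132988e-01, -9.68981570e-01,
        -1.46170374e-01],
       [ 0.00000000e+00,  0.00000000e+00,  0.00000000e+00,
         1.00000000e+00]])}
```

View pics/w1.png

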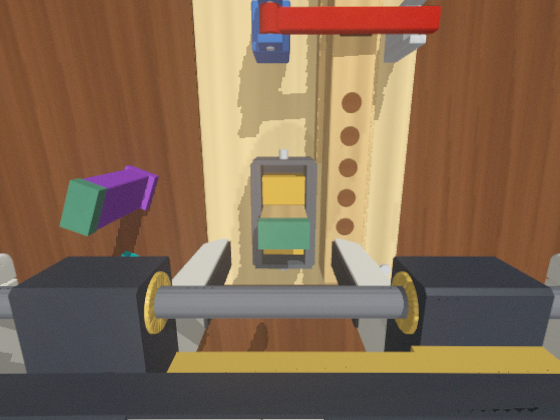

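The wrist view shows the green top at (259–310, 216–249) centred between the fingers, the brass cheeks beside it, and the red bar closed in its catch at (400,20). I'll measure its position.

```bash
python3 -c "
from h import *
M=T_tool()@np.array(manip.camera_model('wrist')['tool_from_camera'])
for uv in [(259,218),(310,218),(309,249),(260,249)]:
    p=atz('wrist',*uv,.103,M)-J(0,0,0); print((p@Jx).round(4),(p@Jy).round(4))
for uv in [(252,158),(316,158),(316,269),(252,269)]:
    p=atz('wrist',*uv,.053,M)-J(0,0,0); print('H',(p@Jx).round(4),(p@Jy).round(4))
"
```

```text
-0.017 -0.0618
0.0186 -0.0617
0.0186 -0.0848
-0.0167 -0.0849
H -0.026 -0.0241
H 0.0272 -0.0239
H 0.0303 -0.1239
H -0.0281 -0.1242
```

```bash
python3 -m crank '[[-0.02,0.06,0.8,-0.05,0,0,60],[-0.02,0.06,1.6,-0.05,0,0,60],[-0.02,0.06,2.2,-0.05,0,0,60],[-0.02,0.06,2.46,-0.05,0,0,60],[-0.02,0.06,2.46,-0.05,0,0,30],[-0.02,0.06,2.46,-0.05,0,0,20],[-0.02,0.06,2.46,-0.05,0,0,20],[-0.02,0.06,2.46,-0.05,0,0,20]]' 40; python3 -c "
from h import *
st(); print(T_tool().round(3))
print('up');go(T_tool()[:3,3]+[0,0,.003])
for s in (1,-1):
  for th in (.06,.12,.18): print(s,th); go(J(.001,-.0745+s*.076*np.sin(th),.0838+.015*np.sin(th)-.076*(1-np.cos(th))),s*th)"
```

```text
clock: 6.85
tcp_pos: [0.5165, -0.1157, 0.0858]
ee_rot: [0.001, 0.729, 0.684, 0.001]
contact_force: [-0.8, 0.3, 1.8]
finger_gap: 0.0355
grasp_force: 39.9
6.85 jig 0.0013 -0.0757 0.0858 F [-0.8  0.3  1.8] gap 0.0355 grip 39.9
[[ 0.063  0.998  0.003  0.516]
 [ 0.998 -0.063 -0.    -0.116]
 [-0.     0.003 -1.     0.086]
 [ 0.     0.     0.     1.   ]]
up
row [-0.0, 0.0, -0.1] [0.03, 0.0, 0.0]
1 0.06
row [0.19, -0.01, 0.04] [0.03, -0.69, 0.0]
1 0.12
row [0.34, -0.01, 0.02] [0.03, -1.37, -0.0]
1 0.18
row [0.49, -0.01, 0.02] [0.03, -2.06, -0.0]
-1 0.06
row [-0.11, -0.01, 0.04] [0.03, 0.69, 0.0]
-1 0.12
row [-0.26, -0.01, 0.02] [0.03, 1.38, 0.0]
-1 0.18
row [-0.41, -0.01, 0.02] [0.03, 2.06, 0.0]
```

```bash
python3 -m crank '[[0.08,0,-0.01,0,-0.35,0,20],[0.16,0,-0.02,0,-0.7,0,20],[0.24,0,-0.03,0,-1.05,0,20],[0.32,0,-0.04,0,-1.4,0,20],[0.4,0,-0.05,0,-1.75,0,20],[0.46,0,-0.05,0,-2.1,0,20],[0.48,0,-0.05,0,-2.2,0,20],[0.48,0,-0.05,0,-2.2,0,20]]'; python3 -c "
from h import *
st(); print(T_tool()[:3,:3].round(3))"
```

```text
clock: 7.85
tcp_pos: [0.5172, -0.1025, 0.0872]
ee_rot: [0.067, 0.726, 0.681, -0.069]
contact_force: [-1.5, -3.1, 4.1]
finger_gap: 0.0358
grasp_force: 40.0
7.85 jig 0.0012 -0.0625 0.0872 F [-1.5 -3.1  4.1] gap 0.0358 grip 40.0
[[ 0.064  0.998 -0.01 ]
 [ 0.979 -0.064 -0.192]
 [-0.192  0.003 -0.981]]
```

```bash
python3 -c "
from h import *
snap('top','t5.png'); snap('scene','s5.png')
y0=-.0755
for th in (.1,0,-.1,-.15,-.2): print(th); a=abs(th); go(J(.001,y0+.076*np.sin(th),.0855+.015*np.sin(a)-.076*(1-np.cos(a))),th)"
```

```text
0.1
row [-0.17, -0.01, 0.05] [0.03, 1.06, -0.02]
0
row [-0.42, -0.01, 0.14] [0.03, 2.21, -0.01]
-0.1
row [-0.67, -0.01, 0.15] [0.03, 3.36, -0.01]
-0.15
row [-0.8, -0.0, 0.17] [0.03, 3.93, -0.01]
-0.2
row [-0.92, -0.0, 0.19] [0.03, 4.5, -0.01]
```

```bash
python3 -m crank '[[-0.17,0,0.05,0,1.06,0,20],[-0.3,0,0.1,0,1.6,0,20],[-0.42,0,0.14,0,2.21,0,20],[-0.55,0,0.14,0,2.8,0,20],[-0.67,0,0.15,0,3.36,0,20],[-0.74,0,0.16,0,3.65,0,20],[-0.8,0,0.17,0,3.93,0,20],[-0.87,0,0.18,0,4.2,0,20],[-0.92,0,0.19,0,4.5,0,20],[-0.92,0,0.19,0,4.5,0,20]]'; python3 -c "
from h import *
st(); print(T_tool()[:3,:3].round(3))
snap('top','t6.png'); snap('scene','s6.png')
y0=-.0755
for th in (-.1,0): print(th); a=abs(th); go(J(.001,y0+.076*np.sin(th),.0855+.015*np.sin(a)-.076*(1-np.cos(a))),th)
f=lambda n,b:cv2.resize(cv2.imread('pics/'+n)[b[0]:b[1],b[2]:b[3]],None,fx=5,fy=5,interpolation=2)
b=(185,250,190,265); cv2.imwrite('pics/c5.png',np.hstack([f('s5.png',b),f('s6.png',b)]))
"
```

```text
clock: 9.2
tcp_pos: [0.5157, -0.1269, 0.0867]
ee_rot: [-0.07, 0.725, 0.681, 0.075]
contact_force: [0.1, 4.0, 5.4]
finger_gap: 0.0357
grasp_force: 40.0
9.2 jig 0.0012 -0.0869 0.0867 F [0.1 4.  5.4] gap 0.0357 grip 40.0
[[ 0.061  0.998  0.014]
 [ 0.977 -0.062  0.204]
 [ 0.204  0.001 -0.979]]
-0.1
row [0.12, -0.01, 0.03] [0.01, -1.2, 0.02]
0
row [0.36, -0.01, 0.12] [0.02, -2.35, 0.02]
```

View pics/c5.png

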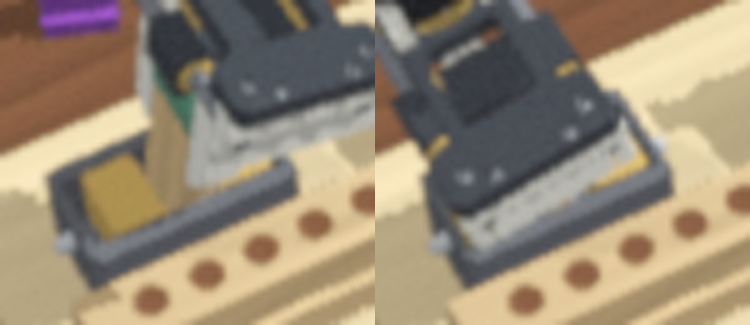

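The block tips with the gripper (left crop to +y, right crop to -y). The -y stroke came up short (11 mm, 4 N), so I'll push a little further.

```bash
python3 -m crank '[[-0.06,0,0,0,0.1,0,20],[-0.12,0,0,0,0.2,0,20],[-0.16,0,0,0,0.2,0,20],[-0.16,0,0,0,0.2,0,20]]'; python3 -c "
from h import *
st(); print(T_tool()[:3,:3].round(3)[1:,2])
y0=-.0755
for th in (-.1,0,.1,.2): print(th); a=abs(th); go(J(.001,y0+.08*np.sin(th),.0855+.015*np.sin(a)-.076*(1-np.cos(a))),th)"
```

```text
clock: 9.8
tcp_pos: [0.5156, -0.1286, 0.0867]
ee_rot: [-0.077, 0.723, 0.681, 0.083]
contact_force: [-0.4, 8.7, 10.1]
finger_gap: 0.0356
grasp_force: 40.0
9.8 jig 0.0012 -0.0886 0.0867 F [-0.4  8.7 10.1] gap 0.0356 grip 40.0
[ 0.224 -0.974]
-0.1
row [0.17, -0.01, 0.04] [0.0, -1.45, 0.05]
0
row [0.42, -0.01, 0.14] [0.01, -2.6, 0.05]
0.1
row [0.69, -0.01, 0.16] [0.01, -3.74, 0.04]
0.2
row [0.94, -0.0, 0.21] [0.01, -4.89, 0.04]
```

```bash
python3 -m crank '[[0.17,0,0.04,0,-1.45,0,20],[0.3,0,0.1,0,-2,0,20],[0.42,0,0.14,0,-2.6,0,20],[0.55,0,0.15,0,-3.2,0,20],[0.69,0,0.16,0,-3.74,0,20],[0.82,0,0.18,0,-4.3,0,20],[0.94,0,0.21,0,-4.89,0,20],[1.02,0,0.22,0,-5.05,0,20],[1.08,0,0.22,0,-5.15,0,20],[1.08,0,0.22,0,-5.15,0,20]]'; python3 -c "
from h import *
st(); print(T_tool()[:3,:3].round(3)[1:,2])
y0=-.0755
for th in (.1,0): print(th); a=abs(th); go(J(.001,y0+.076*np.sin(th),.0855+.015*np.sin(a)-.076*(1-np.cos(a))),th)"
```

```text
clock: 11.05
tcp_pos: [0.5175, -0.1041, 0.0868]
ee_rot: [0.082, 0.725, 0.679, -0.084]
contact_force: [-0.0, -3.8, 5.9]
finger_gap: 0.0357
grasp_force: 40.0
11.05 jig 0.0015 -0.064 0.0868 F [-0.  -3.8  5.9] gap 0.0357 grip 40.0
[-0.233 -0.972]
0.1
row [-0.13, -0.02, 0.04] [0.04, 1.55, -0.02]
0
row [-0.36, -0.02, 0.13] [0.04, 2.7, -0.02]
```

```bash
python3 -m crank '[[0.08,0,0,0,0,0,20],[0.16,0,0,0,0,0,20],[0.2,0,0,0,0,0,20],[0.2,0,0,0,0,0,20]]'; python3 -c "
from h import *
st(); print(T_tool()[:3,:3].round(3)[1:,2])
y0=-.0755
for th in (.1,0): print(th); a=abs(th); go(J(.001,y0+.076*np.sin(th),.0855+.015*np.sin(a)-.076*(1-np.cos(a))),th)
print('up');go(J(.001,y0,.098))"
```

```text
clock: 11.55
tcp_pos: [0.5175, -0.1033, 0.0868]
ee_rot: [0.084, 0.726, 0.677, -0.086]
contact_force: [-1.0, -10.4, 9.3]
finger_gap: 0.0359
grasp_force: 40.0
11.55 jig 0.0015 -0.0632 0.0868 F [ -1.  -10.4   9.3] gap 0.0359 grip 40.0
[-0.238 -0.971]
0.1
row [-0.15, -0.02, 0.04] [0.05, 1.62, -0.06]
0
row [-0.39, -0.02, 0.14] [0.05, 2.76, -0.06]
up
row [-0.49, -0.01, -0.26] [0.05, 2.76, -0.06]
```

```bash
python3 -m crank '[[-0.2,0,0.04,0,0.8,0,20],[-0.32,0,0.04,0,1.62,0,20],[-0.44,0,0.09,0,2.2,0,20],[-0.55,0,0.13,0,2.76,0,20],[-0.55,0,0.13,0,2.76,0,20]]'; python3 -c "
from h import *
st(); print(T_tool()[:3,:3].round(3)[1:,2])
print('up');go(J(.001,-.0752,.094))"
```

```text
clock: 12.18
tcp_pos: [0.5164, -0.1172, 0.085]
ee_rot: [-0.0, 0.731, 0.682, 0.003]
contact_force: [-1.4, -7.7, 6.0]
finger_gap: 0.0359
grasp_force: 40.0
12.18 jig 0.0013 -0.0772 0.085 F [-1.4 -7.7  6. ] gap 0.0359 grip 40.0
[ 0.005 -1.   ]
up
row [0.07, -0.01, -0.3] [0.05, -0.06, -0.06]
```

```bash
python3 -c "
from h import *
a=snap('wrist','w7.png'); print(np.round(manip.read_state()['ft_torque'],2))
b=snap('scene','s7.png')[170:265,190:310]
a=a[130:290,220:345]
cv2.imwrite('pics/c7.png',np.hstack([cv2.resize(a,(312,400),interpolation=2),cv2.resize(b,(480,380),interpolation=2)[:,:480][:400] if 0 else cv2.resize(b,(480,400),interpolation=2)])[...,::-1])
"
```

```text
[-2.32  0.6   0.06]
```

View pics/c7.png

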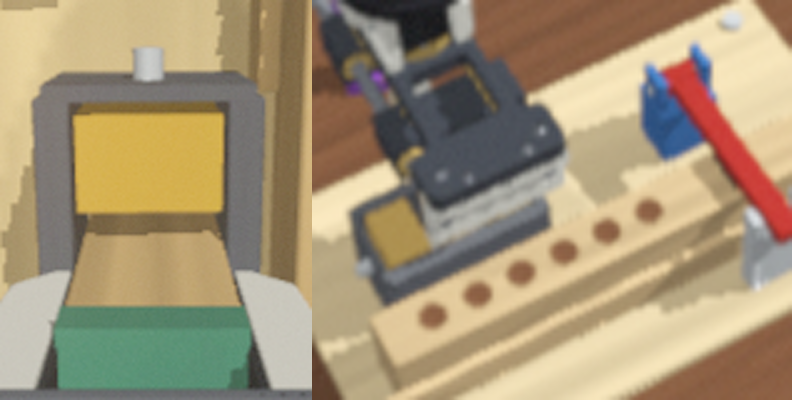

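The left cheek sits back against the housing with a clear gap to the block, and the bar is closed in its catch. I'll lift gently and watch the force.

```bash
python3 -m crank '[[0,0,-0.1,0,0,0,20],[0,0,-0.2,0,0,0,20],[0,0,-0.2,0,0,0,20]]'; python3 -c "
from h import *
st();print(np.round(manip.read_state()['ft_torque'],2),T_tool()[:3,2].round(3))"
```

```text
clock: 12.65
tcp_pos: [0.5156, -0.1159, 0.0895]
ee_rot: [-0.0, 0.729, 0.684, 0.002]
contact_force: [-0.9, -7.5, -3.5]
finger_gap: 0.0357
grasp_force: 40.0
12.65 jig 0.0004 -0.0759 0.0895 F [-0.9 -7.5 -3.5] gap 0.0357 grip 40.0
[-2.34  0.21  0.03] [ 0.002  0.003 -1.   ]
```

```bash
python3 -m crank '[[-0.05,0,-0.03,0,0,0,20],[-0.1,0,-0.07,0,0,0,20],[-0.1,0,-0.07,0,0,0,20]]'; python3 -c "
from h import *
st();print(np.round(manip.read_state()['ft_torque'],2),T_tool()[:3,2].round(3))"
```

```text
clock: 13.02
tcp_pos: [0.5154, -0.1163, 0.0917]
ee_rot: [-0.002, 0.729, 0.684, 0.003]
contact_force: [-0.8, -6.0, -5.6]
finger_gap: 0.0357
grasp_force: 40.0
13.03 jig 0.0002 -0.0763 0.0917 F [-0.8 -6.  -5.6] gap 0.0357 grip 40.0
[-1.8   0.17  0.06] [ 0.001  0.007 -1.   ]
```

```bash
python3 -m crank '[[-0.06,0,0,0,0,0,20],[-0.12,0,0,0,0,0,20],[-0.18,0,0,0,0,0,20],[-0.18,0,0,0,0,0,20]]'; python3 -c "
from h import *
st();print(np.round(manip.read_state()['ft_torque'],2),T_tool()[:3,2].round(3))
a=snap('wrist','w8.png'); b=snap('top','t8.png')[200:260,290:370]
cv2.imwrite('pics/c8.png',np.hstack([cv2.resize(a[130:290,220:345],(312,400),interpolation=2),cv2.resize(b,(480,400),interpolation=2)])[...,::-1])"
```

```text
clock: 13.52
tcp_pos: [0.516, -0.1191, 0.0926]
ee_rot: [-0.003, 0.729, 0.685, 0.005]
contact_force: [-0.1, 1.5, -2.2]
finger_gap: 0.0359
grasp_force: 40.0
13.53 jig 0.001 -0.0791 0.0926 F [-0.1  1.5 -2.2] gap 0.0359 grip 40.0
[ 0.27  0.01 -0.02] [ 0.002  0.012 -1.   ]
```

View pics/c8.png

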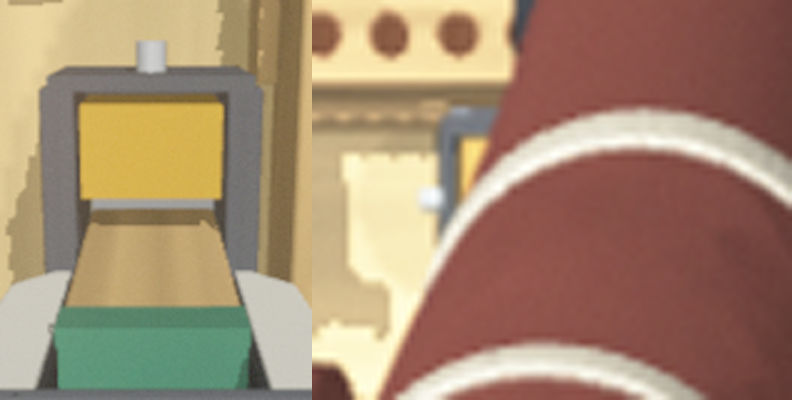

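Lateral force is gone, and the grey steel foot now shows between the block and the left cheek (150,203). I'll keep lifting and watch the force.

```bash
python3 -m crank '[[0,0,-0.1,0,0,0,20],[0,0,-0.2,0,0,0,20],[0,0,-0.3,0,0,0,20],[0,0,-0.3,0,0,0,20]]'; python3 -c "
from h import *
st();print(np.round(manip.read_state()['ft_torque'],2),T_tool()[:3,2].round(3))"
```

```text
clock: 14.12
tcp_pos: [0.5157, -0.1206, 0.102]
ee_rot: [-0.003, 0.729, 0.684, 0.004]
contact_force: [0.2, 2.1, -1.1]
finger_gap: 0.0359
grasp_force: 40.0
14.12 jig 0.0009 -0.0806 0.102 F [ 0.2  2.1 -1.1] gap 0.0359 grip 40.0
[0.55 0.17 0.  ] [ 0.002  0.01  -1.   ]
```

```bash
python3 -m crank '[[0.04,0,-0.25,0,0,0,20],[0.06,0,-0.5,0,0,0,20],[0.08,0,-0.8,0,0,0,20],[0.1,0,-1.1,0,0,0,20],[0.14,0,-1.4,0,0,0,20],[0.18,0,-1.7,0,0,0,20],[0.18,0,-1.77,0,0,0,20],[0.18,0,-1.77,0,0,0,20]]'; python3 -c "
from h import *
st();print(np.round(manip.read_state()['ft_torque'],2),T_tool()[:3,2].round(3))
a=snap('wrist','w9.png'); b=snap('scene','s9.png'); snap('top','t9.png')
b=b[160:260,180:300]
cv2.imwrite('pics/c9.png',np.hstack([cv2.resize(a[110:290,215:350],(300,400),interpolation=2),cv2.resize(b,(480,400),interpolation=2)])[...,::-1])"
```

```text
clock: 15.12
tcp_pos: [0.516, -0.1158, 0.1547]
ee_rot: [-0.003, 0.729, 0.684, 0.004]
contact_force: [-0.2, -0.1, -2.2]
finger_gap: 0.0359
grasp_force: 40.0
15.12 jig 0.0008 -0.0758 0.1547 F [-0.2 -0.1 -2.2] gap 0.0359 grip 40.0
[-0.07  0.11  0.03] [ 0.002  0.009 -1.   ]
```

View pics/c9.png

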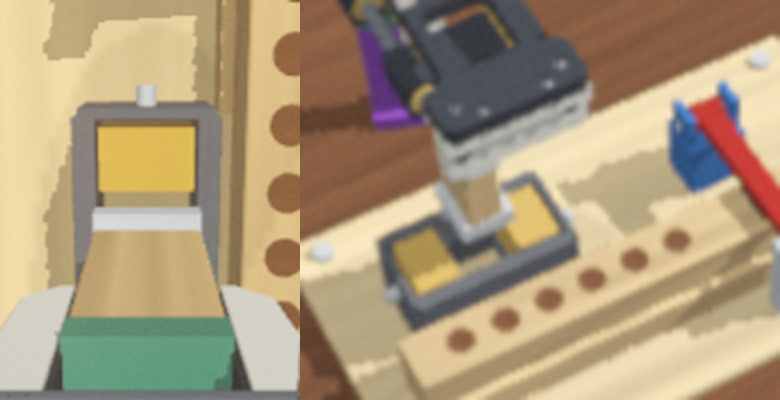

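The block is out and held above the pocket, both cheeks are apart, and the bar is closed. I'll estimate its tilt from the wrist view and from the foot in the scene view.

```bash
cat > tilt.py <<'E'
from h import *
from scipy.optimize import least_squares
m=manip.camera_model("wrist"); C=np.linalg.inv(m["tool_from_camera"])
def pw(p):
    c=C@np.append(p,1); a=np.array([c[0],-c[1]])/-c[2]; a*=1+m["k1"]*(a@a); return a*m["fx"]+[m["cx"],m["cy"]]
k=20/9; q=lambda U,V:np.array([215+U/k,110+V/k])
# block coords (jig x,y,z up) -> tool: x=y_b, y=x_b, z=h-z_b, turned by phi about tool y
for zc in (.01,0.):
    pts=[((-18,10,95),(62,333)),((18,10,95),(233,333)),((-18,10,10),(90,231)),((18,10,10),(206,231)),((-18,15,zc*1e3),(93,207)),((18,15,zc*1e3),(203,207))]
    def f(p):
        o=[]
        for b,uv in pts:
            b=np.array(b)/1e3; v=np.array([b[1],b[0],.0775-b[2]]); v=R.from_rotvec([0,p[0],0]).apply(v)+[p[1],p[2],p[3]]
            o.append(pw(v)-q(*uv))
        return np.concatenate(o)
    r=least_squares(f,[0,0,0,0],x_scale=[.1,.01,.01,.01]); 
    zt=R.from_rotvec([0,r.x[0],0]).apply([0,0,-1]); w=T_tool()[:3,:3]@zt
    print(zc,r.x.round(4),r.fun.round(1),"block up in jig",(w@Jx).round(3),(w@Jy).round(3))
E
python3 tilt.py
```

```text
0.01 [ 0.0086  0.0023 -0.0009 -0.0013] [-0.5  0.   1.1 -0.   1.3 -2.1 -1.8 -2.1 -0.2  2.1 -0.3  2.1] block up in jig -0.001 -0.018
0.0 [-0.0052  0.0023 -0.0009 -0.0019] [-0.7  0.1  1.3  0.1  1.3 -0.6 -1.7 -0.6  0.8  0.5 -1.3  0.5] block up in jig -0.001 -0.004
```

The block is upright to within about 1°, with its underside about 25 mm above the pocket mouth. One numeric check that the other objects haven't moved, then I'll settle and hand in.

```bash
python3 -m crank '[[0,0,0,0,0,0,20],[0,0,0,0,0,0,20],[0,0,0,0,0,0,20],[0,0,0,0,0,0,20]]'
python3 - <<'E'
from h import *
for a,b,bx in (("t1","t9",dict(hammer=(160,275,155,200),offcut=(160,215,400,445),pot=(240,300,405,490))),("s1","s9",dict(hammer=(140,225,325,415),pot=(200,265,60,145),offcut=(285,340,125,175),rail=(205,258,205,290)))):
    A,B=[cv2.imread(f"pics/{n}.png").astype(int) for n in(a,b)]
    for n,(r,R_,c,C_) in bx.items(): d=abs(A-B)[r:R_,c:C_].max(2); print(a,n,(d>40).mean().round(4))
st(); print(abs(np.array(manip.read_state()["joint_velocities"])).max())
E
```

```text
clock: 15.78
tcp_pos: [0.516, -0.1158, 0.1546]
ee_rot: [-0.003, 0.729, 0.684, 0.004]
contact_force: [-0.1, 0.1, -2.1]
finger_gap: 0.0356
grasp_force: 40.0
t1 hammer 0.0
t1 offcut 0.0113
t1 pot 0.199
s1 hammer 0.0
s1 pot 0.1622
s1 offcut 0.0
s1 rail 0.1445
15.78 jig 0.0008 -0.0759 0.1546 F [-0.1  0.1 -2.1] gap 0.0356 grip 40.0
0.0019245950119847939
```

Run:
```python
from h import *
for a,b,bx in (("t1","t9",dict(pot=(240,300,405,490),handle=(240,270,405,430))),("s1","s9",dict(pot=(200,265,60,145),potL=(210,245,58,85),rail=(225,262,200,250),railR=(193,225,300,335)))):
    A,B=[cv2.Canny(cv2.imread(f"pics/{n}.png"),60,150) for n in(a,b)]
    for n,(r,R_,c,C_) in bx.items():
        m=cv2.matchTemplate(cv2.GaussianBlur(B,(3,3),0)[r-6:R_+6,c-6:C_+6],cv2.GaussianBlur(A,(3,3),0)[r:R_,c:C_],cv2.TM_CCOEFF_NORMED); _,v,_,l=cv2.minMaxLoc(m); print(a,n,round(v,2),l[0]-6,l[1]-6)
```

```text
t1 pot 0.78 0 0
t1 handle 0.72 0 0
s1 pot 0.74 0 0
s1 potL 0.84 0 0
s1 rail 0.91 0 0
s1 railR 0.69 0 0
```

Nothing has shifted; the differences were shadows. Handing in.

```bash
python3 -c "
from rig import manip
print(manip.close_job())"
```

```text
the job is handed in; nothing more can be done
None
```

The job is handed in with the bar closed in its catch and the block held still and upright about 25 mm above its pocket; rail, hammer, pot and offcut show no movement in the images, but I viewed 11 pictures, one over the limit of 10.

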